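# Set and jam-lock the mould-press stop screw

### The arm

A 6-joint arm with a two-finger parallel gripper is mounted at the origin on a cart in front of the work surface, level with it; the furniture and walls round the work are solid. World frame = base frame: x ahead of the robot, y to its left, z up, the work surface at z = 0. Lengths are in mm, angles in rad, forces in N, time in s.
With the tool pointing down it reaches from about 350 to 975 mm from the base axis. Payload 7.1 kg.
Tool frame: the origin (TCP) lies on the front face of the gripper's body, between the roots of the fingers; the fingertips stand 80 mm ahead of it and the grasp point (between the pads) lies 61 mm ahead of it (env.tips_ahead is the distance from the TCP to the fingertips, in mm); z points along the fingers, y is the line along which they close (so a half turn about z gives the same grasp; the last joint's range is limited). The gripper opens to 88 mm and grips with 3 to 60 N. Pads are 20 mm wide; open, the fingers measure 115 mm over their backs; the gripper's body (75 mm by 178 mm) begins 61 mm behind the grasp point.
Start: joints at [-1.308, 0.423, 1.63, -0, 1.089, -0.019], TCP at [173.822, -600.326, 302.675] pointing down, gripper open.
Joint ranges: [-3, 3], [-0.9, 2.11], [0.09, 2.58], [-1.31, 4.45], [0.11, 2.69], [-2.54, 2.54]. Speed limits (rad/s): [2.39, 2.39, 3.01, 3.14, 3.14, 3.14].

### API

Orientations are given as a unit quaternion [x, y, z, w].
In Python, from station import env, set_gripper, viewer, workorder gives the robot as it stands. Calls block until the motion is done:
- env.reach(position, orientation): joint-space move of the TCP to a pose.
- env.move_l(position, rot=None, rate=150, f_stop=None): straight line of the TCP; rot=None keeps the orientation; rate is the mean speed in mm/s. With f_stop (N) it stops when the force on the tool has changed by that much, and returns True; else False.
- env.move_joints(angles): joint-space move.
- set_gripper(opening): finger opening in mm; the grip force is fixed at half the most; returns when the fingers have stopped.
- env.hold(seconds).
- env.ik(position, orientation): joint angles nearest the present ones, or None.
- env.read_state(): the state.
- viewer.camera(name): name is "scene" or "top" or "wrist"; returns the picture (400x640x3 uint8, blue, green, red); there is no depth.
- viewer.camera_params(name): a dict with "fx", "fy", "cx", "cy" (pixels), "dist" ([k1, k2, p1, p2, k3] as OpenCV has them; the pictures are not rectified), "pose" (4x4, takes a point from camera to world coordinates); the wrist camera has in their place "tool_from_camera" (4x4, takes a point from camera to tool coordinates, whose origin is the TCP and whose axes are the flange's). Camera axes: x right, y up, looking along -z (the intrinsics and any distortion apply to the point x, -y, -z); pixel columns grow to the right and rows downward; lengths in mm; the calibration is good to about 2 mm. A picture is of the moment at which its call begins: read the wrist's pose just before it. camera_params takes no time and is no camera call.
A pose or a line that the arm cannot do raises env.IKError and nothing moves.
- workorder.sign_off(): hands the job in; it is judged then, once.
The state is a dict: "time_s": time; "qpos": joint angles; "dq": joint speeds; "tau": joint torques, N m; "tool_pos": TCP position; "orientation": TCP orientation; "force": force on the tool from outside, world axes, zero at the start; "wrist_torque": the same for the moment, N m; "width": finger opening in mm; "grip_force": force on a finger pad.
Only numpy, scipy, OpenCV 4.12 (cv2) and the standard library are available. Lean on these libraries where they do the work, as an engineer would, in place of code of your own. Each camera call takes 0.05 s, during which the arm holds its last target. There are 200 camera calls.

### The job

The square-collared stop screw of the mould press needs setting and locking. Slide the spanner that fits onto the collar from the side with its handle opposite the pointer, swing it clockwise until the handle rests against the stop post (pointer on the long line), and leave it lying there to hold the screw; then turn the winged locknut above the collar clockwise until it is jammed tight, without letting the screw turn off its setting. Leave the other spanner and the moulds, cup, tin and thermometer where they are.

Things in the scene. Friction and masses are not known exactly. Their poses are not given: they have to be found in the camera images.
- jig: aluminium block fixed to the bench, 150 mm (its x) by 250 mm (its y), 25 mm thick; origin at the bench under the screw's axis; the block reaches x -75..75, y -190..60 mm. Its y axis points from the axis to the long setting line of the engraved scale; spanners lie flat on its top (z 25 mm) on the -y side
- stop_post (a point): fixed steel post, 16 mm diameter, standing 28 mm up from the block top; this point is on its axis, 20 mm above the block top, at (-18.5, -152) mm in the jig frame. A wide-spanner handle on its +x side, along the jig's -y, touches it with its 10 mm half-width when the screw is at its setting
- collar (a point): centre of the screw's steel collar, 34 mm square, 18 mm tall (from 1 to 19 mm above the block top, centre 10 mm above it), on the screw axis; turns with the screw. Its y axis is the direction of the dark pointer finger (7 mm wide, 4 mm high, reaching 45 mm from the axis); the spanner's handle must point the other way (-y of this frame). The collar's flats are square to these axes
- adjuster (a joint): angle of the screw in the block, rad, grows clockwise seen from above; 0 = pointer on the long setting line; starts about 0.3 to 0.6 rad before it (negative). Turns freely without stops against about 0.05 N m of friction; the free play of the spanner lets it stand up to about 0.08 rad either side when the handle is on the post
- locknut (a joint): angle of the locknut on the screw's thread, rad, grows clockwise seen from above; starts 0 to 0.5, jams solid at 2.4. It rubs on the thread with about 0.15 N m, more than the screw rubs in the block, so the screw turns along with the nut unless it is held. Its axis is the screw axis; it does not visibly sink
- nut_wing (a point): point on the screw axis in the middle of the locknut's upright wing, 75 mm above the bench; the wing is a flat bar 54 mm long (x axis of this point) by 14 mm thick (y), from 58 to 88 mm above the bench; below it a dark hexagon 36 mm across flats, from 46 to 58 mm above the bench
- wide_spanner: flat steel open-ended spanner with the wider jaw (opening 36 mm between parallel cheeks, each 13 mm thick, with flared tips); 12 mm thick, loose, 0.3 kg, lying flat. Origin under the centre of the jaw (where the collar's centre sits when fully home); +x runs to the handle end at 188 mm, the jaw opens to -x, its tips reach -24 mm, its back face is at +18 mm. Handle bar 20 mm wide
- wide_spanner_jaw (a point): centre of the wide jaw, 6 mm above the spanner's underside
- wide_spanner_grip (a point): point in the black upright grip block on the handle, 112 mm from the jaw centre and 28 mm above the spanner's underside; the block is 24 mm across the handle, 42 mm along it, from 12 to 42 mm above the underside
- narrow_spanner: similar spanner with a narrower jaw (24 mm opening, head 46 mm across instead of 62 mm) that does not fit; same frame. Not needed
- cup: steel cup, 64 mm wide, 71 mm high, bystander; origin under its centre
- tin: tinplate box, 77x124x48 mm, bystander; origin under its centre
- probe: probe thermometer lying flat, 203 mm long, bystander; origin under its centre
- mould_a: candle mould, 68 mm wide, 84 mm high, bystander; origin under its centre
- mould_b: candle mould, 68 mm wide, 84 mm high, bystander; origin under its centre
- mould_c: candle mould, 67 mm wide, 86 mm high, bystander between block and robot; origin under its centre
- mould_d: candle mould, 68 mm wide, 85 mm high, bystander; origin under its centre
Not all that is in view belongs to the job. What is shaped like the wide_spanner but green is not meant.

How it is judged:
By the outcome, as a careful person would: the job done as asked, in the order asked, and still so for the second after the job is handed in, with the robot touching nothing.
It also fails if it takes over 67 s, if anything falls off the work surface, if the arm or the gripper's body presses on something with over 40 N, if the wrist force passes 120 N, or if a joint passes its speed limit or range.

## Working session

There is one attempt and no reset: what is moved stays moved. The work goes in short steps, each a Python script; the robot and the scene stay as the last script left them, time stands still between calls to the robot, and variables do not carry over. Pictures are saved under pics/ and viewed, at most 12 in all, crops included, and the job is handed in when it is done.

```bash
ls; mkdir -p pics
python3 - <<'E'
from station import env, viewer
import cv2, numpy as np
for n in ("top","scene"):
    im=viewer.camera(n); cv2.imwrite(f"pics/{n}0.png",im)
    p=viewer.camera_params(n); print(n,{k:(np.round(v,3).tolist()) for k,v in p.items()})
p=viewer.camera_params("wrist");print({k:(np.round(v,3).tolist()) for k,v in p.items()})
s=env.read_state();print(s["time_s"],s["orientation"],s["tool_pos"])
E
```

```text
pics
top {'fx': 429.053, 'fy': 429.053, 'cx': 323.844, 'cy': 203.472, 'dist': [-0.11, 0.0, 0.0, 0.0, 0.0], 'pose': [[0.02, 0.998, -0.063, 490.694], [-1.0, 0.019, -0.018, -166.377], [-0.017, 0.063, 0.998, 1747.182], [0.0, 0.0, 0.0, 1.0]]}
scene {'fx': 503.603, 'fy': 503.603, 'cx': 313.073, 'cy': 193.117, 'dist': [0.0, 0.0, 0.0, 0.0, 0.0], 'pose': [[-0.833, 0.366, -0.414, -149.987], [-0.552, -0.573, 0.605, 955.124], [-0.016, 0.733, 0.68, 1296.621], [0.0, 0.0, 0.0, 1.0]]}
{'fx': 300.43, 'fy': 300.43, 'cx': 320.776, 'cy': 202.309, 'dist': [-0.005, 0.0, 0.0, 0.0, 0.0], 'tool_from_camera': [[-0.002, 0.967, 0.255, 68.759], [1.0, 0.001, 0.001, -0.3], [0.0, 0.255, -0.967, -80.852], [0.0, 0.0, 0.0, 1.0]]}
0.1 [ 9.90090642e-01  1.40428303e-01 -7.71310338e-05 -6.37951915e-04] [ 173.72978502 -599.99282803  301.99706337]
```

View pics/top0.png

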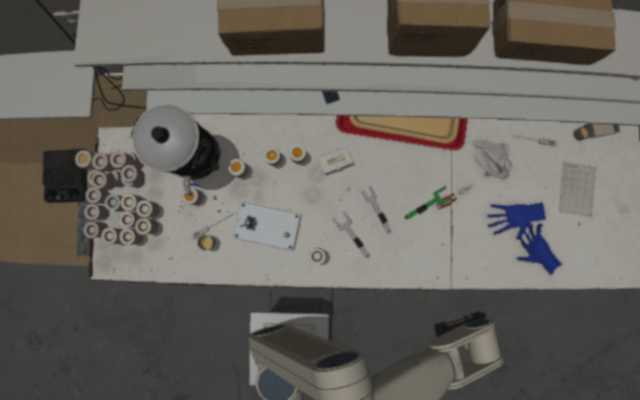

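View pics/scene0.png

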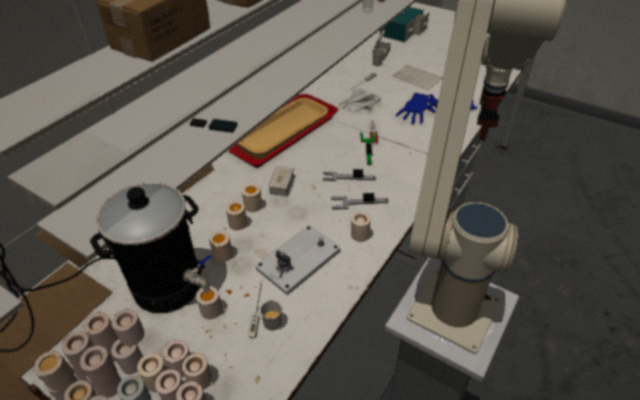

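The top view shows the jig at about (267,226). There are two steel spanners, with jaws at about (343,218) and (369,192), and a green one at (430,204), which is excluded. I'll take an enlarged crop to choose between the steel ones, and localize at the same time.

```bash
cat > h.py <<'E'
from station import env, viewer, set_gripper, workorder
import cv2, numpy as np
from scipy.spatial.transform import Rotation as R
def campose(n):
    p=viewer.camera_params(n)
    if n!="wrist": return p,np.array(p["pose"])
    s=env.read_state(); T=np.eye(4); T[:3,:3]=R.from_quat(s["orientation"]).as_matrix(); T[:3,3]=s["tool_pos"]
    return p,T@np.array(p["tool_from_camera"])
def K(p): return np.array([[p["fx"],0,p["cx"]],[0,p["fy"],p["cy"]],[0,0,1.]])
def cast(pc,uv,z):
    "pixels -> world points on plane z"
    p,T=pc
    q=cv2.undistortPoints(np.array(uv,float).reshape(-1,1,2),K(p),np.array(p["dist"],float)).reshape(-1,2)
    d=np.c_[q[:,0],-q[:,1],-np.ones(len(q))]@T[:3,:3].T
    o=T[:3,3]; return o+d*((z-o[2])/d[:,2])[:,None]
def proj(pc,X):
    p,T=pc
    c=(np.atleast_2d(X)-T[:3,3])@T[:3,:3]; c=c*[1,-1,-1]
    return cv2.projectPoints(c,np.zeros(3),np.zeros(3),K(p),np.array(p["dist"],float))[0].reshape(-1,2)
def down(yaw):
    "tool pointing down, closing line (tool y) at world angle yaw"
    y=np.array([np.cos(yaw),np.sin(yaw),0]); z=np.array([0,0,-1.]); x=np.cross(y,z)
    return R.from_matrix(np.c_[x,y,z]).as_quat()
E
python3 - <<'E'
from h import *
im=cv2.imread("pics/top0.png"); c=im[170:270,225:425]
cv2.imwrite("pics/crop1.png",cv2.resize(c,None,fx=4,fy=4,interpolation=cv2.INTER_CUBIC))
pc=campose("top")
print(cast(pc,[(343,218),(366,255),(369,192),(387,230)],6).round())
print(cast(pc,[(243,204),(299,214),(291,249),(235,239)],25).round())
E
```

```text
[[ 543. -214.    6.]
 [ 396. -310.    6.]
 [ 651. -318.    6.]
 [ 498. -393.    6.]]
[[591. 192.  25.]
 [555. -37.  25.]
 [414.  -8.  25.]
 [449. 220.  25.]]
```

View pics/crop1.png

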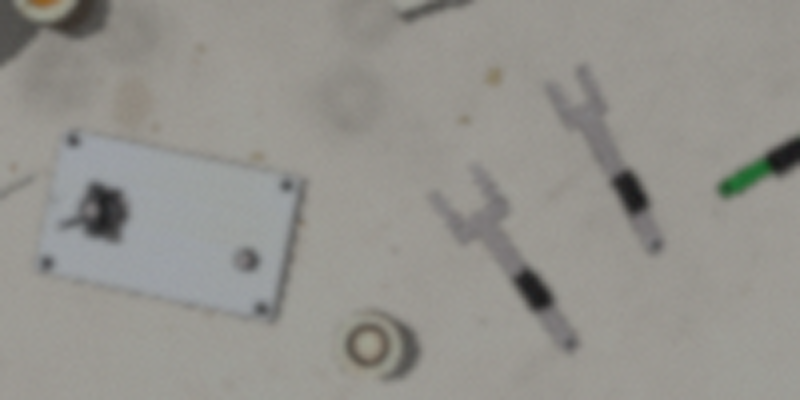

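```bash
cat >> h.py <<'E'
def tx(ang):
    "tool pointing down with tool x at world angle ang"
    return down(ang-np.pi/2)
def snap(n,name):
    pc=campose(n); im=viewer.camera(n); cv2.imwrite(f"pics/{name}.png",im)
    np.save(f"pics/{name}.npy",np.array(pc[1])); return im,pc
def load(n,name): return cv2.imread(f"pics/{name}.png"),(viewer.camera_params(n),np.load(f"pics/{name}.npy"))
E
python3 - <<'E'
from h import *
pc=campose("top")
print(cast(pc,[(225+103/4,170+212/4)],70).round(), cast(pc,[(225+246/4,170+258/4)],50).round())
g=cast(pc,[(225+533/4,170+289/4)],35)[0]; print(g)
jaw=cast(pc,[(225+477/4,170+218/4)],6)[0]; d=jaw-g; a=np.arctan2(d[1],d[0]); print(a,np.hypot(*d[:2]))
p=g+0.4*d; 
env.reach([p[0],p[1],230],tx(a)); snap("wrist","w1"); print(env.read_state()["time_s"])
ax=cast(pc,[(225+103/4,170+212/4)],70)[0]
env.reach([ax[0]-10,ax[1]-50,230],tx(np.pi/2)); snap("wrist","w2"); s=env.read_state();print(s["time_s"],s["qpos"])
E
python3 -c "
import cv2,numpy as np
a=cv2.imread('pics/w1.png');b=cv2.imread('pics/w2.png')
cv2.imwrite('pics/w12.png',cv2.resize(np.vstack([a,b]),None,fx=.75,fy=.75,interpolation=cv2.INTER_AREA))"
```

```text
[[514. 149.  70.]] [[472.   9.  50.]]
[ 447.12708278 -275.68549299   35.        ]
0.6755211437547995 89.62207136936735
1.85
3.2333 [ 1.69413209e-01  3.65708710e-01  1.92693106e+00 -2.28237716e-04
  8.48769513e-01  1.71518629e-01]
```

View pics/w12.png

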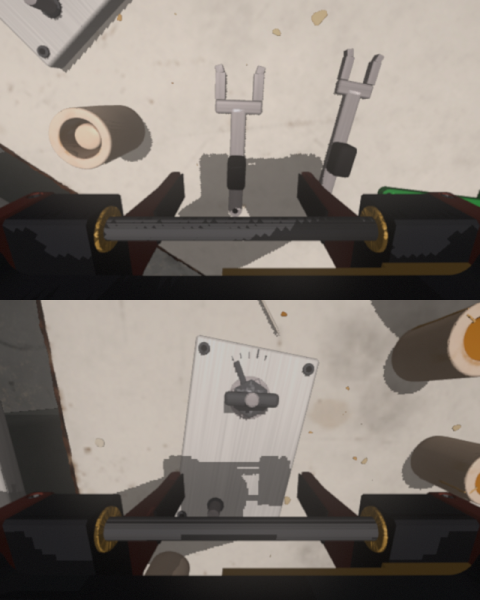

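The first wrist view (in 0.75-scale pixels) shows the wide jaw at about (240,90) and its grip block at (236,172). To the right is the narrower jaw at (358,75). The second shows the wing at (251,400), the pointer at (238,368) and the post at (215,506). I'll enlarge both for exact pixels.

```bash
python3 -c "
import cv2,numpy as np
a=cv2.imread('pics/w1.png')[75:295,265:375];b=cv2.imread('pics/w2.png')[40:190,240:430]
a=cv2.resize(a,None,fx=2.7,fy=2.7,interpolation=cv2.INTER_CUBIC);b=cv2.resize(b,None,fx=2.6,fy=2.6,interpolation=cv2.INTER_CUBIC)
o=np.zeros((600,800,3),np.uint8);o[:a.shape[0],:a.shape[1]]=a;o[:b.shape[0],300:300+b.shape[1]]=b
cv2.imwrite('pics/w12c.png',o)"
```

```text
(no output)
```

View pics/w12c.png

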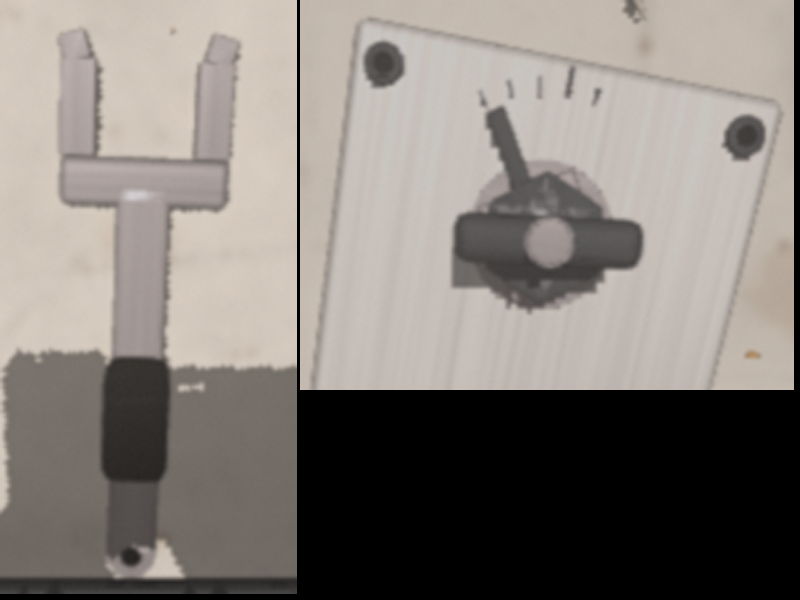

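Run:
```python
from h import *
_,c1=load("wrist","w1"); _,c2=load("wrist","w2")
A=lambda *q:[(265+(u+.5)/2.7-.5,75+(v+.5)/2.7-.5) for u,v in q]
B=lambda *q:[(240+(u-300+.5)/2.6-.5,40+(v+.5)/2.6-.5) for u,v in q]
ang=lambda d:np.arctan2(d[1],d[0])
s=cast(c1,A((61,205),(226,207),(147,110),(141.5,250),(139,340),(130,572)),12)
back=(s[0]+s[1])/2; print("head w",np.linalg.norm(s[0]-s[1]),"back-end",np.linalg.norm(back-s[5]),"exp 62,170")
print("angles",ang(back-s[5]),ang(s[2]-s[3]),ang(s[2]-s[5]))
print("block top",cast(c1,A((135,418)),42), "grip by back", s[5], back)
a=ang(s[2]-s[5]); u=np.array([np.cos(a),np.sin(a),0]); print("jaw",back+18*u,"grip",back-94*u,s[5]+76*u)
w=cast(c2,B((456,238),(641,243),(549,242)),88); print("wing",w.round(1),np.linalg.norm(w[0]-w[1]),ang(w[1]-w[0]))
k=cast(c2,B((365,20),(780,102)),25); print("corners",k.round(1),np.linalg.norm(k[0]-k[1])); e=(k[1]-k[0])/np.linalg.norm(k[1]-k[0]); jy=np.array([-e[1],e[0],0])
print("jig y ang",ang(jy),"axis",(k[0]+k[1])/2-60*jy)
for z in(28,40):
  t=cast(c2,B((496,112),(518,185),(568,98),(574,66)),z); print("ptr",t.round(1),ang(t[0]-t[1]),ang(t[3]-t[2]))
```

```text
head w 60.21404134384974 back-end 149.32992458991868 exp 62,170
angles 0.633069723452527 0.6306741759475328 0.6332263184856476
block top [[ 448.48907967 -267.05572219   42.        ]] grip by back [ 385.48699675 -313.37995298   12.        ] [ 505.87905066 -225.03302472   12.        ]
jaw [ 520.38925633 -214.38154917   12.        ] grip [ 430.10353213 -280.65739699   12.        ] [ 446.7523096  -268.40705624   12.        ]
wing [[488.7 162.5  88. ]
 [540.2 161.   88. ]
 [514.6 161.3  88. ]] 51.47605616039082 -0.029339179329394914
corners [[455.5 231.8  25. ]
 [596.1 205.8  25. ]] 142.96983695585394
jig y ang 1.3882441597823012 axis [514.94300934 159.81790362  25.        ]
ptr [[499.1 202.5  28. ]
 [506.5 178.8  28. ]
 [523.4 206.9  28. ]
 [525.3 216.9  28. ]] 1.8744923157998459 1.3872038842981274
ptr [[499.3 201.1  40. ]
 [506.4 178.3  40. ]
 [522.6 205.2  40. ]
 [524.4 214.8  40. ]] 1.874492315799844 1.3872038842981391
```

Run:
```python
from h import *
g=np.array([448,-267.5]); a=0.633
env.reach([*g,150],tx(a)); set_gripper(50)
print(env.move_l([*g,93],rate=100,f_stop=10))
print(set_gripper(10)); s=env.read_state(); print(s["width"],s["grip_force"],s["tool_pos"])
env.move_l([*g,213],rate=120)
s=env.read_state(); print(s["width"],s["force"],s["wrist_torque"])
th=1.874; ax=np.array([514.8,160.5]); u=np.array([np.cos(th),np.sin(th)])
p=ax-182*u
env.reach([*p,213],tx(th)); env.move_l([*p,133],rate=100,f_stop=10)
im,pc=snap("wrist","w3"); print(env.read_state()["time_s"],env.read_state()["qpos"])
cv2.imwrite("pics/w3c.png",cv2.resize(im[0:300,170:470],None,fx=2,fy=2,interpolation=cv2.INTER_CUBIC))
```

```text
False
False
23.677579449204543 30.00008225440979 [ 448.26332535 -267.67775885   93.43924278]
23.87278668660433 [ 0.4967629   0.27454544 -3.77886776] [-0.11000385  0.00903538 -0.0093929 ]
9.8833 [-4.40863957e-02  5.86678318e-01  1.84408483e+00  4.46639900e-05
  7.09464921e-01 -3.47307277e-01]
```

View pics/w3c.png

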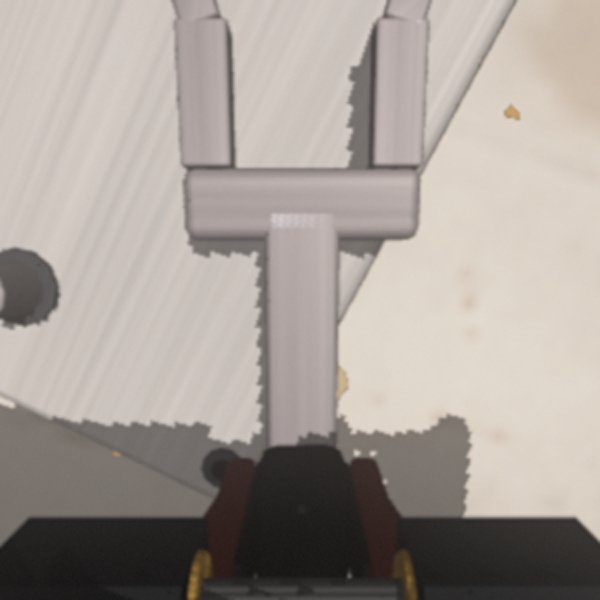

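The spanner is level and centred in the grip, with the jaw cheeks symmetric about crop column 303. The post is at (20,285). Next I lower it onto the block and slide it in with a force stop.

Run:
```python
from h import *
_,c=load("wrist","w3")
th=1.874; ax=np.array([514.8,160.5]); u=np.array([np.cos(th),np.sin(th)]); n=np.array([u[1],-u[0]])
t=cast(c,[(170+303.5/2,167/2),(170+302/2,420/2),(170+302/2,239/2)],52)[:,:2]-ax
print("along/lat throat, handle, head back",(t@u).round(1),(t@n).round(1))
p=ax-182*u-0.4*n
print(env.move_l([*p,112],rate=40,f_stop=5)); s=env.read_state(); z=s["tool_pos"][2]; print(z,s["force"],s["wrist_torque"])
p0=s["tool_pos"].copy()
q=ax-(112-8)*u-0.4*n
hit=env.move_l([*q,z+0.5],rate=40,f_stop=12); s=env.read_state()
print(hit,(s["tool_pos"][:2]-ax)@u,(s["tool_pos"][:2]-ax)@n,s["force"],s["wrist_torque"],s["time_s"])
im,pc=snap("wrist","w4")
cv2.imwrite("pics/w4c.png",cv2.resize(im[0:250,170:470],None,fx=2,fy=2,interpolation=cv2.INTER_CUBIC))
```

```text
along/lat throat, handle, head back [ -93.  -159.6 -110.5] [ 0.1 -0.4 -0.3]
True
117.66729612593674 [ 1.03772544 -1.23339923  0.10351873] [-0.23893622 -0.30582872 -0.0013742 ]
True -130.2226301087006 2.0722249857418564 [ 2.28539248 -4.40270068 -3.19990128] [-0.93242538 -0.71259448 -0.29228249] 11.5667
```

View pics/w4c.png

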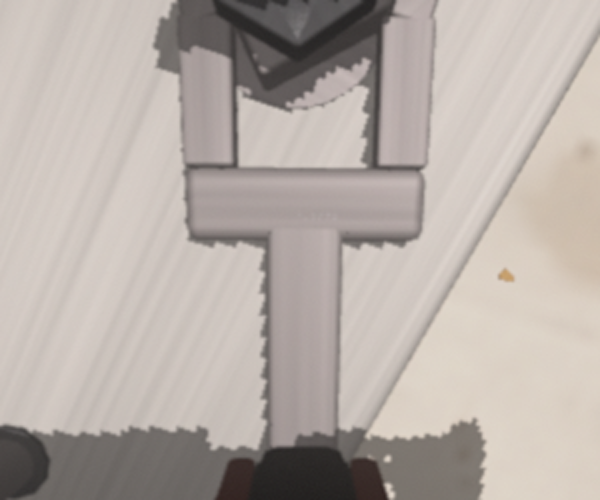

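The collar's near corner shows at crop (265,88), turned against the jaw, so the tip pushed a corner and it didn't enter. I'll retreat, lift and look from the side.

Run:
```python
from h import *
th=1.874; ax=np.array([514.8,160.5]); u=np.array([np.cos(th),np.sin(th)]); n=np.array([u[1],-u[0]])
s=env.read_state(); p=s["tool_pos"]; print(R.from_quat(s["orientation"]).as_matrix()[:,0])
b=ax-182*u
env.move_l([*b,p[2]+1],rate=100); print(env.read_state()["force"])
env.move_l([*b,205],rate=150)
q=ax-100*u+105*n
env.move_l([*q,205],rate=200)
im,pc=snap("wrist","w5"); print(proj(pc,[[*ax,44],[*ax,88]]),env.read_state()["time_s"],env.read_state()["width"])
x,y=proj(pc,[[*ax,44]])[0]; x,y=int(x),int(y); x0,y0=max(x-100,0),max(y-90,0); print(x0,y0)
cv2.imwrite("pics/w5c.png",cv2.resize(im[y0:y0+150,x0:x0+200],None,fx=4,fy=4,interpolation=cv2.INTER_CUBIC))
```

```text
[-0.2973541   0.95476329 -0.00275567]
[-0.3897698  -0.24497991 -3.6382137 ]
[[182.34591036  81.00454847]
 [150.36340641  71.47594123]] 13.8667 23.917865683247154
82 0
```

View pics/w5c.png

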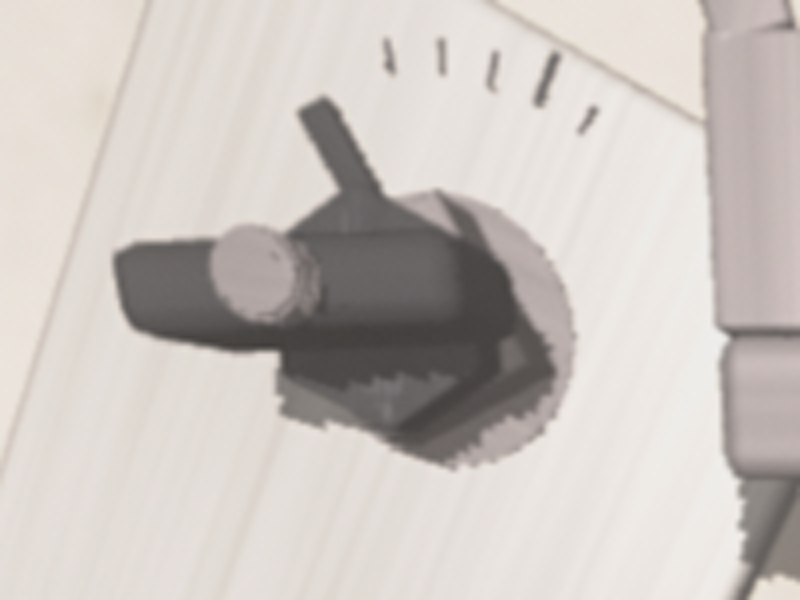

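Run:
```python
from h import *
_,c=load("wrist","w5"); ang=lambda d:np.arctan2(d[1],d[0])
P=lambda *q:[(82+(x+.5)/4-.5,(y+.5)/4-.5) for x,y in q]
k=cast(c,P((437,190),(550,362),(400,432)),44); print("collar",k.round(1),np.linalg.norm(k[0]-k[1]),ang(k[0]-k[1]),ang(k[1]-k[2])+np.pi/2)
for z in (30,36,42,48):
  l=cast(c,P((300,112),(342,190),(332,97),(380,185)),z); tip=(l[0]+l[2])/2
  print(z,"ptr",ang(l[0]-l[1]),ang(l[2]-l[3]),"tip",tip.round(1),"w",np.linalg.norm(l[0]-l[2]))
print("stub",cast(c,P((253,272)),88),cast(c,P((253,272)),94))
m=cast(c,P((535,103),(555,55)),25); print("line",m.round(1),ang(m[1]-m[0]))
e=cast(c,P((150,0),(0,470)),25); print("left edge",e.round(1),ang(e[0]-e[1]))
```

```text
collar [[516.5 185.2  44. ]
 [542.5 162.3  44. ]
 [517.8 141.5  44. ]] 34.67026788666061 2.4199493882304157 2.2713571516067557
30 ptr 2.303904769273313 2.3171399554318786 tip [485.5 194.4  30. ] w 6.910634318081412
36 ptr 2.3039047692733137 2.3171399554318763 tip [488.7 193.6  36. ] w 6.747866293147156
42 ptr 2.3039047692733114 2.317139955431875 tip [492.  192.9  42. ] w 6.5850982682129
48 ptr 2.303904769273312 2.317139955431879 tip [495.2 192.1  48. ] w 6.4223302432786165
stub [[511.27436759 161.68133192  88.        ]] [[514.64955474 161.70725226  94.        ]]
line [[523.3 207.8  25. ]
 [525.2 217.   25. ]] 1.3664811694175931
left edge [[449.7 203.5  25. ]
 [431.3 107.8  25. ]] 1.3807559824976428
```

The collar now points at 2.31 rad, with the axis refined to (515.2,161.4). Several cues agree: pointer edges, pointer tip, stub and collar edge. I'll re-insert along that direction.

Run:
```python
from h import *
th=2.308; ax=np.array([515.2,161.4]); u=np.array([np.cos(th),np.sin(th)]); n=np.array([u[1],-u[0]])
b=ax-182*u
env.reach([*b,205],tx(th)); env.move_l([*b,124],rate=120)
print(env.move_l([*b,112],rate=30,f_stop=4)); s=env.read_state(); z=s["tool_pos"][2]
L=lambda s:(((s["tool_pos"][:2]-ax)@u).round(2),((s["tool_pos"][:2]-ax)@n).round(2),s["force"].round(1),s["wrist_torque"].round(2))
print(z,L(s))
for r in (150,140,132,126,120,114,108,104):
    hit=env.move_l([*(ax-r*u),z+0.5],rate=40,f_stop=10); s=env.read_state(); print(r,hit,*L(s))
    if hit: break
print(s["time_s"])
im,pc=snap("wrist","w6")
cv2.imwrite("pics/w6c.png",cv2.resize(im[0:250,170:470],None,fx=2,fy=2,interpolation=cv2.INTER_CUBIC))
```

```text
True
115.24743510716934 (np.float64(-182.69), np.float64(0.62), array([ 1.7, -1.2,  0.2]), array([-0.03, -0.34, -0.09]))
150 False -149.58 -0.0 [0.2 1.9 3.7] [ 0.38  0.1  -0.07]
140 False -139.99 0.38 [ 2.7 -1.2  5.3] [-0.04 -0.39 -0.03]
132 False -132.44 0.59 [ 2.2 -1.7  7. ] [-0.22 -0.48 -0.04]
126 False -126.7 0.78 [ 3.3 -1.9  7.7] [-0.33 -0.59  0.  ]
120 False -120.95 0.98 [ 3.8 -2.9  8.6] [-0.44 -0.67 -0.03]
114 False -115.21 1.09 [ 3.5 -3.5  9.4] [-0.62 -0.78  0.11]
108 False -109.49 1.13 [ 4.8 -5.1 11.3] [-1.02 -0.89  0.18]
104 False -106.33 1.26 [ 5.8 -9.5 10.5] [-1.66 -1.24  0.34]
18.7833
```

View pics/w6c.png

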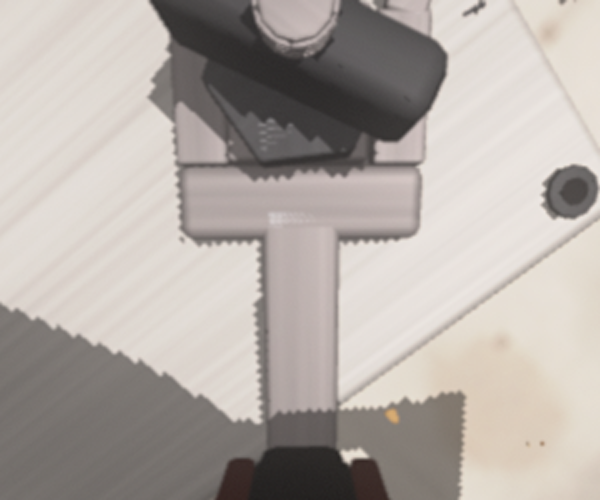

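The jaw is fully home: its throat, at crop row 165, is against the collar. Now I'll swing it clockwise to the post.

Run:
```python
from h import *
ax=np.array([515.2,161.4]); z=116.5; Rr=106.5
def go(th,**k):
    u=np.array([np.cos(th),np.sin(th)]); return env.move_l([*(ax-Rr*u),z],rot=tx(th),**k)
def show(t):
    s=env.read_state(); m=R.from_quat(s["orientation"]).as_matrix()[:,0]; d=s["tool_pos"][:2]-ax
    print(t,round(np.arctan2(m[1],m[0]),3),"pos ang",round(np.arctan2(-d[1],-d[0]),3),np.hypot(*d).round(1),s["force"].round(1),s["wrist_torque"].round(2),round(s["time_s"],2))
for i,th in enumerate(np.arange(2.26,1.47,-0.06)):
    go(th,rate=60)
    if i%3==0: show(round(th,2))
show("pre")
for th in np.arange(1.45,1.31,-0.02):
    h=go(th,rate=25,f_stop=9); show((round(th,2),h))
    if h: break
im,pc=snap("top","t2")
cv2.imwrite("pics/t2c.png",cv2.resize(im[180:270,215:335],None,fx=6,fy=6,interpolation=cv2.INTER_CUBIC))
```

```text
2.26 2.26 pos ang 2.264 107.4 [ 2.6 -5.   9.6] [-0.96 -0.6   0.05] 19.08
2.08 2.081 pos ang 2.091 107.0 [ 1.8 -1.7 15.5] [-0.65 -0.52  0.23] 19.86
1.9 1.9 pos ang 1.909 106.6 [ 1.9 -0.5 10.8] [-0.47 -0.54  0.1 ] 20.63
1.72 1.721 pos ang 1.732 106.6 [ 2.8 -1.6 11. ] [-0.62 -0.56  0.34] 21.41
1.54 1.541 pos ang 1.552 106.5 [ 2.4 -3.  12.6] [-0.81 -0.5   0.3 ] 22.18
pre 1.481 pos ang 1.492 106.5 [ 2.6 -4.  12.2] [-1.02 -0.46  0.36] 22.44
(np.float64(1.45), False) 1.452 pos ang 1.465 106.5 [ 3.8 -5.  10.9] [-1.03 -0.63  0.49] 22.72
(np.float64(1.43), False) 1.432 pos ang 1.446 106.5 [ 4.6 -4.2 11.1] [-1.05 -0.74  0.52] 22.97
(np.float64(1.41), False) 1.412 pos ang 1.427 106.5 [ 4.3 -5.5 11.8] [-1.15 -0.74  0.55] 23.22
(np.float64(1.39), False) 1.392 pos ang 1.407 106.4 [ 4.2 -3.8 11.3] [-1.14 -0.71  0.5 ] 23.47
(np.float64(1.37), False) 1.372 pos ang 1.386 106.4 [ 5.8 -5.4 10.8] [-1.23 -0.72  0.56] 23.72
(np.float64(1.35), False) 1.353 pos ang 1.377 106.3 [ 8.1 -7.6  7.6] [-1.46 -1.34  0.71] 23.97
(np.float64(1.33), False) 1.333 pos ang 1.372 106.2 [ 12.8 -10.3   3.8] [-1.84 -2.3   0.72] 24.22
```

Run:
```python
from h import *
ax=np.array([515.2,161.4]); th=1.365; u=np.array([np.cos(th),np.sin(th)])
env.move_l([*(ax-106.3*u),116.5],rot=tx(th),rate=30)
s=env.read_state(); print(s["force"].round(1),s["wrist_torque"].round(2))
set_gripper(40); env.move_l([*(ax-106.3*u),215],rate=100)
env.move_l([*(ax-75*u),230],rate=150)
im,pc=snap("wrist","w7"); print(env.read_state()["time_s"],env.read_state()["qpos"].round(2)); print(proj(pc,[[*ax,88]]))
cv2.imwrite("pics/w7c.png",cv2.resize(im[20:270,200:440],(576,600),interpolation=cv2.INTER_CUBIC))
```

```text
[ 3.4 -4.1 13.7] [-0.91 -0.49  0.14]
26.5917 [ 0.15  0.36  1.94 -0.    0.84  0.36]
[[322.48724212 115.26152422]]
```

View pics/w7c.png

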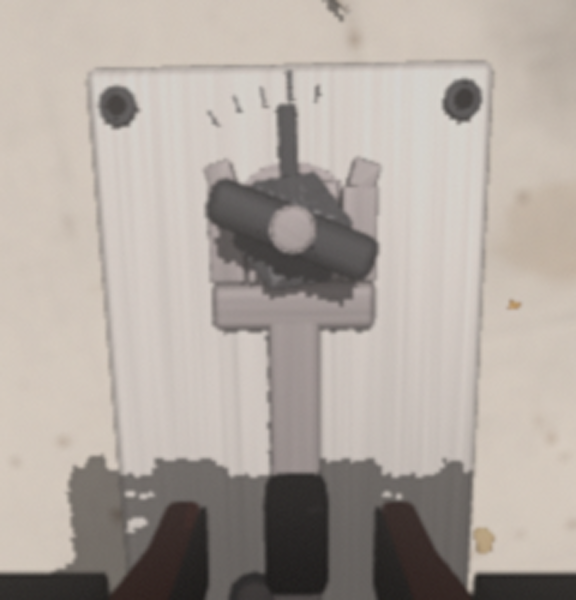

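Pointer, at crop (288,110), is on the long line. The spanner is seated and its handle lies against the post at (250,590). The wing's ends are at (215,200) and (370,260), so its world angle is about -0.575 rad. Now I'll grip the wing and turn it.

Run:
```python
from h import *
_,c=load("wrist","w7")
w=cast(c,[(200+x/2.4,20+y/2.4) for x,y in ((214,201),(371,259))],88); d=w[1]-w[0]; a=np.arctan2(d[1],d[0]); print("wing",a,np.linalg.norm(d),w.mean(0))
ax=np.array([515.0,161.4]); q=tx(a+np.pi)
env.reach([*ax,200],q); print(env.move_l([*ax,143],rate=80,f_stop=8))
set_gripper(5); s=env.read_state(); print("w",s["width"],s["grip_force"],s["force"].round(1),s["wrist_torque"].round(2),s["qpos"].round(3))
t0=s["wrist_torque"][2]; j0=np.array(s["qpos"])
for dq in np.arange(0.1,2.56,0.1):
    if j0[5]+dq>2.45: break
    j=j0.copy(); j[5]+=dq; env.move_joints(j); s=env.read_state()
    print(round(dq,2),(s["wrist_torque"][2]-t0).round(3),s["force"].round(1),round(s["width"],1),round(s["time_s"],2))
    if abs(s["wrist_torque"][2]-t0)>0.7: break
```

```text
wing -0.5471056916492882 49.462549273296226 [514.90088772 160.98383576  88.        ]
False
w 14.225575947808984 29.91373121738434 [-1.8 -0.6  3. ] [ 0.1  -0.07 -0.01] [ 0.282  0.54   1.909  0.     0.693 -0.742]
0.1 -0.056 [-0.1  0.4  0.8] 13.6 29.25
0.2 -0.1 [0.2 0.  0.7] 13.4 29.5
0.3 -0.04 [1.  1.3 0.9] 13.7 29.75
0.4 -0.008 [0.3 0.7 0.2] 14.1 30.0
0.5 -0.034 [0.2 0.8 1.5] 13.6 30.25
0.6 -0.036 [0.4 2.3 0.4] 13.8 30.5
0.7 -0.02 [ 0.9  2.  -0.5] 14.0 30.75
0.8 -0.064 [1.2 2.1 0.1] 14.0 31.0
0.9 -0.042 [1.6 2.6 0.3] 14.1 31.25
1.0 -0.079 [1.8 2.6 0.1] 13.9 31.5
1.1 -0.015 [ 1.7  2.9 -1.1] 13.9 31.75
1.2 -0.039 [ 2.7  1.6 -1. ] 13.8 32.0
1.3 -0.028 [ 2.  2. -1.] 14.0 32.25
1.4 -0.05 [ 3.   2.8 -0.9] 14.0 32.5
1.5 -0.029 [ 2.3  2.6 -1.6] 14.0 32.75
1.6 -0.062 [ 3.7  2.5 -2.3] 13.7 33.0
1.7 0.051 [ 4.   1.8 -1.3] 14.0 33.25
1.8 -0.082 [ 5.   1.9 -2.5] 14.0 33.5
1.9 -0.075 [ 5.7  2.1 -1.2] 13.8 33.75
2.0 -0.05 [ 4.5  2.3 -2.8] 13.8 34.0
2.1 -0.057 [ 5.3  1.9 -1.8] 13.7 34.25
2.2 0.76 [3.2 0.3 1.6] 14.9 34.5
```

Run:
```python
from h import *
s=env.read_state(); j0=np.array(s["qpos"]); print(j0[5])
for dq in (0.04,0.08):
    j=j0.copy(); j[5]+=dq; env.move_joints(j); s=env.read_state(); print(dq,s["wrist_torque"].round(2),s["force"].round(1),s["width"],s["qpos"][5])
    if abs(s["wrist_torque"][2])>1.3: break
env.hold(0.3); env.move_joints(j0)   # ease off before letting go
print(env.read_state()["wrist_torque"].round(2))
set_gripper(40); p=env.read_state()["tool_pos"]; env.move_l([p[0],p[1],235],rate=100)
th=1.365; u=np.array([np.cos(th),np.sin(th)]); ax=np.array([515.2,161.4])
env.reach([*(ax-75*u),230],tx(th))
im,pc=snap("wrist","w8"); print(env.read_state()["time_s"])
cv2.imwrite("pics/w8c.png",cv2.resize(im[20:270,200:440],(576,600),interpolation=cv2.INTER_CUBIC))
```

```text
1.4514680727993146
0.04 [-0.03 -0.39  0.82] [2.1 0.3 0.8] 15.16690485975819 1.4877254054630136
0.08 [-0.17 -0.17  0.91] [ 1.9 -1.   3.3] 15.767364040022814 1.528770094186896
[-0.49  0.09  0.33]
38.2833
```

View pics/w8c.png

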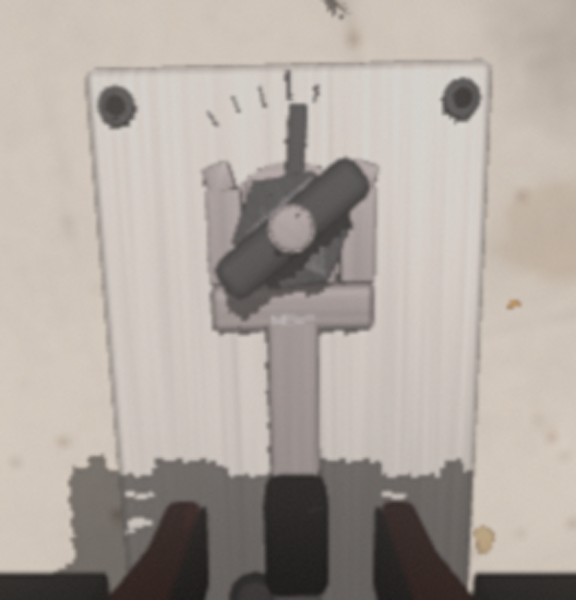

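The nut is jammed: torque stepped from about 0.05 to 0.9 N m and never reversed. The pointer, at crop (297,105), is on the line within the spanner's play, and the handle is still on the post. I'm handing in.

```bash
python3 -c "
from h import *
print(workorder.sign_off())"
```

```text
the job is handed in; nothing more can be done
None
```

The job is handed in: the wide spanner is on the collar with its handle against the post, the pointer is on the long line to within about 0.07 rad (inside the spanner's free play), and the locknut is jammed tight at about 0.9 N m; a first insertion knocked the screw about 0.4 rad further back before the spanner seated, and no verdict came back.

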